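# Reject the rattling battery pack

### The arm

A 6-joint arm with a two-finger parallel gripper is mounted at the origin on the work surface. World frame = base frame: x ahead of the robot, y to its left, z up, the work surface at z = 0. Lengths are in m, angles in degrees, forces in N, time in s.
With the tool pointing down it reaches from about 0.35 to 0.875 m from the base axis. Payload 4.2 kg.
Tool frame: the origin (TCP) lies on the centre line of the jaws, within the pads' length; the fingertips stand 25 mm ahead of it and the grasp point (between the pads) lies 6 mm ahead of it; z points along the fingers, y is the line along which they close (so a half turn about z gives the same grasp; the last joint's range is limited). The gripper opens to 87 mm and grips with 3 to 60 N. Pads are 19 mm wide; open, the fingers measure 117 mm over their backs; the gripper's body (75 mm by 190 mm) begins 51 mm behind the grasp point.
Start: joints at [-54.339, 22.042, 0.453, 0, -68.411, -14.817], TCP at [0.222, -0.584, 0.248] pointing down, gripper open.
Joint ranges: [-179.83, 179.83], [-69.29, 118.12], [-61.27, 80.66], [-181.25, 117.63], [-171.15, -9.14], [-177.46, 177.46]. Speed limits (degrees/s): [159.86, 159.86, 180, 180, 180, 180].

### API

Orientations are given as a 3x3 rotation matrix whose columns are the frame's x, y, z axes.
In Python, from station import r gives the robot as it stands.
- The arm moves only by the tool move_arm, never from a script. Its argument "series" is a list of rows, each an object with "grip": the opening, from 0 (shut) to 1 (fully open); "xyz": the shift along the tool's x, y, z in mm, a list of three; "angular": the turn, a rotation vector about the tool's x, y, z in rad, a list of three. A call has 1 to 10 rows; each row is the pose to reach, as a shift and turn from the pose commanded when the call began, along the tool's axes at that moment; what a row does not reach only later rows make up. A row lasts 1/10 s, in which the tool goes at most 50 mm and 8.59 degrees, less where a joint would pass 70% of its speed; a pose out of reach is approached as far as the arm can. A call with a gripper value outside its range is refused whole. The fingers move at their own pace and stop on an object; the grip force is fixed at half the most. Time passes only in rows, so rows that repeat a pose let the fingers close. It gives the time, the measured TCP pose, the force, the opening and the grip force at its end, in the units of the state.
- r.sense(): the state, without advancing time (a new reading comes with each control period).
- r.capture(name): name is "scene" or "top" or "wrist"; returns a dict with "img" (420x560x3 uint8, red, green, blue), "camera_matrix" (3x3 intrinsics, pixels), "rvec" (rotation vector, rad) and "tvec" (3), from world to camera coordinates, as OpenCV has them; the wrist camera has in their place "hand_eye" (4x4, takes a point from camera to tool coordinates, whose origin is the TCP and whose axes are the flange's). Camera axes: x right, y down, z forward; pixel columns grow to the right and rows downward; lengths in m; the calibration is good to about 2 mm. A picture is of the moment at which its call begins: read the wrist's pose just before it. There is no depth.
- r.finish_job(): hands the job in; it is judged then, once.
The state is a dict: "time_s": time; "joints": joint angles; "joint_velocities": joint speeds; "effort": joint torques, N m; "tcp_pos": TCP position; "ee_rot": TCP orientation; "wrist_force": force on the tool from outside, world axes, zero at the start; "moment": the same for the moment, N m; "gripper_width": opening from 0.0 (shut) to 1.0 (fully open); "gripper_force": force on a finger pad.
Only numpy, scipy, OpenCV 4.12 (cv2) and the standard library are available. Lean on these libraries where they do the work, as an engineer would, in place of code of your own. Each camera call takes 0.05 s, during which the arm holds its last target. There are 200 camera calls.

### The job

Three sealed battery packs lie on rocking test stands on the classroom bench, and one of them has a cell loose inside. Working from the robot's left to its right, rock each pack down at one end as far as it goes, wait a moment and let go: a sound pack swings back level, the one with the loose cell stays tipped. Lift the bad pack off its stand, set it down gently and flat in the empty white tray, and leave the two sound packs level on their stands.

Things in the scene. Friction and masses are not known exactly. Their poses are not given: they have to be found in the camera images.
- pack_left_center (a point): Centre of the left pack (largest y), half-way up. All three packs: closed grey plastic box, 150 (x, long) by 50 (y) by 38 mm (z, up), about 230 g, white label on top, two brass studs on its +x end. At the start level, tops 74 mm above the bench, long axis within 20 degrees of straight away from the robot. Each lies loose on its own aluminium rocker between 4 to 6 mm high end and corner guides.
- pack_middle_center (a point): Centre of the middle pack, same looks. Grip packs across the 50 mm width: the middle 110 mm of their sides is free down to the underside. Each rocker turns about a pin along the pack's y, 21 mm below this point, up to 12 degrees either way; a light spring levels it. About 1 N down on the top, 65 mm from the middle along x, lowers that end 14 mm to the stop; the spot also shifts 8 mm outward.
- pack_right_center (a point): Centre of the right pack (smallest y), same looks. Rocking: hold the end down (8 degrees or more) for about 0.7 s, as a loose cell needs up to 0.5 s to slide to the low end; let go, and within 1 s a sound pack is level while the bad one stays tipped about 12 degrees to that side (the pose given shows it).
- tray_in (a point): The empty white plastic tray, fixed to the bench beyond the stands: open on top, inside 196 (x) by 136 (y) mm, walls 5 mm thick, 26 mm high overall. Point at the centre of its inner floor, 5 mm above the bench; x along its longer side, z up.
Mind the look-alikes: they are no part of the job. What is shaped like the part that bears pack_left_center but purple is not meant.

How it is judged (in metres and radians):
On the way, in this order (a step that is already met when the one before it is completed fails the run):
1. the left pack is rocked down at one end by at least 8 degrees (angle between pack_left_center's own z axis and vertical above 0.14 rad), for 0.4 s.
2. the middle pack is rocked down at one end by at least 8 degrees (angle between pack_middle_center's own z axis and vertical above 0.14 rad), for 0.4 s.
3. the right pack is rocked down at one end by at least 8 degrees (angle between pack_right_center's own z axis and vertical above 0.14 rad), for 0.4 s.
At the end, for the whole second after the job is handed in: The pack with the loose cell lies flat (within 8 degrees) on the tray floor, its centre within 70 mm (tray x) and 55 mm (tray y) of the tray centre; the other two are on their stands, level within 5 degrees and within 15 mm of where they were (((x of pack_left_center in the frame of tray_in between -0.07 and 0.07 m and y of pack_left_center in the frame of tray_in between -0.055 and 0.055 m and z of pack_left_center in the frame of tray_in between 0.01 and 0.03 m and angle between pack_left_center's own z axis and vertical below 0.15 rad and distance of each of pack_middle_center, pack_right_center from where it was at the start of the episode below 0.015 m and angle between each of pack_middle_center, pack_right_center's own z axis and vertical below 0.09 rad) or (x of pack_middle_center in the frame of tray_in between -0.07 and 0.07 m and y of pack_middle_center in the frame of tray_in between -0.055 and 0.055 m and z of pack_middle_center in the frame of tray_in between 0.01 and 0.03 m and angle between pack_middle_center's own z axis and vertical below 0.15 rad and distance of each of pack_left_center, pack_right_center from where it was at the start of the episode below 0.015 m and angle between each of pack_left_center, pack_right_center's own z axis and vertical below 0.09 rad) or (x of pack_right_center in the frame of tray_in between -0.07 and 0.07 m and y of pack_right_center in the frame of tray_in between -0.055 and 0.055 m and z of pack_right_center in the frame of tray_in between 0.01 and 0.03 m and angle between pack_right_center's own z axis and vertical below 0.15 rad and distance of each of pack_left_center, pack_middle_center from where it was at the start of the episode below 0.015 m and angle between each of pack_left_center, pack_middle_center's own z axis and vertical below 0.09 rad))); the robot touches nothing.
It fails at once if a pack is dropped (moves faster than 0.8 m/s while not held by the fingers) ((linear speed of pack_left above 0.8 m/s and contact force between the fingers and pack_left below 0.2 N) or (linear speed of pack_middle above 0.8 m/s and contact force between the fingers and pack_middle below 0.2 N) or (linear speed of pack_right above 0.8 m/s and contact force between the fingers and pack_right below 0.2 N)).
It also fails if it takes over 64 s, if anything falls off the work surface, if the arm or the gripper's body presses on something with over 40 N, if the wrist force passes 120 N, or if a joint passes its speed limit or range.

## Working session

There is one attempt and no reset: what is moved stays moved. The work goes in short steps, Python scripts to look and compute and a tool call to move; the robot and the scene stay as the last step left them, time stands still between calls to the robot, and variables do not carry over. Pictures are saved under pics/ and viewed, at most 10 in all, crops included, and the job is handed in when it is done.

Besides the shell and the picture viewer there is one more tool, called after "Call:" by a JSON object that holds its "op" and its "data". move_arm: Moves the arm, as the interface text tells. Its arguments: {"type":"object","properties":{"series":{"type":"array"}},"required":["series"]}

```bash
mkdir -p pics; ls; python3 - <<'E'
from station import r
import cv2,numpy as np
s=r.sense();print(s)
for n in ["scene","top"]:
    c=r.capture(n);cv2.imwrite(f"pics/{n}0.png",c["img"][...,::-1])
    np.savez(f"pics/{n}0.npz",**c)
    R=cv2.Rodrigues(np.array(c["rvec"],float))[0];print(n,-R.T@np.array(c["tvec"]).ravel(),R[2],c["camera_matrix"])
E
```

```text
pics
{'time_s': 0.0, 'joints': array([-5.43393853e+01,  2.20919238e+01,  3.79325803e-01, -2.96059769e-02,
       -6.84110388e+01, -1.48166946e+01]), 'joint_velocities': array([-0.02713024,  0.00181331,  0.02484195, -0.01646323,  0.07555389,
       -0.13926826]), 'effort': array([ 7.99098780e-04, -3.90664387e+01,  1.87401795e+01,  4.21982110e+00,
        1.08737094e-02, -1.95284470e-04]), 'tcp_pos': array([ 0.22221651, -0.58357155,  0.2464426 ]), 'ee_rot': array([[-9.34620974e-01, -3.55644319e-01, -8.67597190e-04],
       [-3.55645366e-01,  9.34618767e-01,  2.03330445e-03],
       [ 8.77394416e-05,  2.20892590e-03, -9.99997556e-01]]), 'wrist_force': array([-0.19057023,  0.13096146,  0.47411824]), 'moment': array([ 0.0205883 ,  0.03848472, -0.03615501]), 'gripper_force': 0.0, 'gripper_width': 1.0006692923063205}
scene [1.17170332 0.17608195 0.52748297] [-0.77304391 -0.19770541 -0.60275673] [[449.72405667   0.         281.79765739]
 [  0.         449.72405667 207.73098215]
 [  0.           0.           1.        ]]
top [ 0.48629773 -0.00948712  1.01483058] [ 0.06239539  0.0126462  -0.99797139] [[481.42561876   0.         275.22289505]
 [  0.         481.42561876 209.67306306]
 [  0.           0.           1.        ]]
```

View pics/scene0.png

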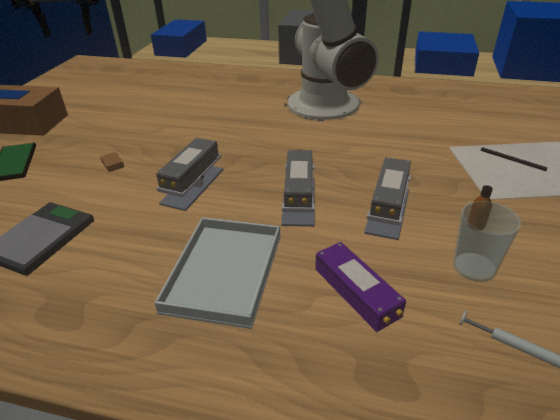

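View pics/top0.png

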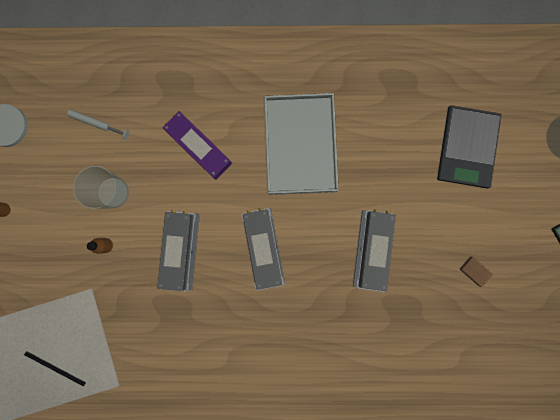

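The scene shows the tray at (222,268) and the left, middle and right packs at (390,195), (299,180) and (190,165). The top view has the packs' labels at about (174,251), (262,250) and (379,251), the tray at (301,143), and the purple look-alike at (197,145).

```bash
cat > h.py <<'E'
import cv2,numpy as np
def cam(c):
    R=cv2.Rodrigues(np.array(c["rvec"],float))[0];return np.array(c["camera_matrix"]),R,np.array(c["tvec"],float).ravel()
def back(c,uv,z):
    K,R,t=cam(c);uv=np.atleast_2d(uv).astype(float)
    d=(R.T@np.linalg.inv(K)@np.c_[uv,np.ones(len(uv))].T).T;o=-R.T@t
    return o+d*((z-o[2])/d[:,2])[:,None]
def proj(c,P):
    return cv2.projectPoints(np.atleast_2d(P).astype(float),np.array(c["rvec"],float),np.array(c["tvec"],float),np.array(c["camera_matrix"]),None)[0][:,0]
def label(c,box):
    x0,y0,x1,y1=box
    im=c["img"][y0:y1,x0:x1].astype(int);m=((im.min(2)>125)&(im.max(2)-im.min(2)<45)).astype(np.uint8)
    n,l,st,_=cv2.connectedComponentsWithStats(m);k=1+np.argmax(st[1:,4])
    return (cv2.minAreaRect(np.argwhere(l==k)[:,::-1].astype(np.float32)+[[x0,y0]]) if 0 else cv2.minAreaRect((np.argwhere(l==k)[:,::-1]+[x0,y0]).astype(np.float32))),st[k,4]
E
python3 - <<'E'
from h import *
c=dict(np.load("pics/top0.npz"));im=c["img"]
for n,b in dict(left=(160,228,190,275),mid=(245,228,278,272),right=(364,228,394,275)).items():
    rc,a=label(c,b);P=back(c,cv2.boxPoints(rc),.074);ctr=P.mean(0)
    e=[P[1]-P[0],P[2]-P[1]];L=max(e,key=np.linalg.norm);L=L*np.sign(L[0])
    print(n,np.round(rc[0],1),a,ctr.round(4),"yaw",np.degrees(np.arctan2(L[1],L[0])).round(1),[np.linalg.norm(q).round(4) for q in e])
    y=np.arctan2(L[1],L[0]);u=np.array([np.cos(y),np.sin(y),0]);v=np.array([-u[1],u[0],0])
    q=proj(c,[ctr+sx*.075*u+sy*.025*v for sx,sy in((1,1),(1,-1),(-1,-1),(-1,1))]);
    cv2.polylines(im,[np.round(q*16).astype(int)],True,(255,0,0),1,cv2.LINE_AA,4)
T=back(c,[[265,95],[333,94],[338,191],[267,193]],.026);print(T.round(4),T.mean(0))
cv2.imwrite("pics/top0c.png",cv2.resize(im[195:300,140:405],None,fx=3,fy=3,interpolation=cv2.INTER_CUBIC)[...,::-1])
E
```

```text
left [173.1 251. ] 471 [0.465 0.202 0.074] yaw -5.9 [np.float64(0.0591), np.float64(0.0307)]
mid [261.7 248.9] 473 [0.4686 0.0291 0.074 ] yaw 10.8 [np.float64(0.0308), np.float64(0.0587)]
right [378.5 250.7] 480 [ 0.4646 -0.198   0.074 ] yaw -8.0 [np.float64(0.059), np.float64(0.031)]
[[ 0.7883  0.0239  0.026 ]
 [ 0.7895 -0.1181  0.026 ]
 [ 0.5863 -0.1264  0.026 ]
 [ 0.5826  0.0199  0.026 ]] [ 0.68668336 -0.05015852  0.026     ]
```

View pics/top0c.png

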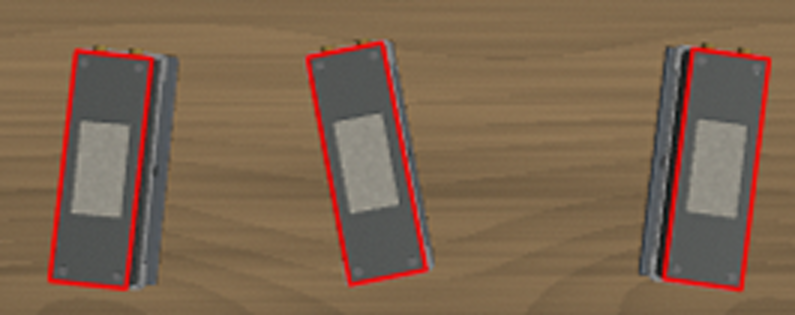

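The overlaid 150 x 50 mm outlines match all three packs, so I'm using those poses. Next I work out the press targets.

```bash
cat >> h.py <<'E'
from scipy.spatial.transform import Rotation as Ro
PK=dict(L=(.465,.202,-5.9),M=(.4686,.0291,10.8),R=(.4646,-.198,-8.0));TR=(.687,-.050,1.5)
def tool(yaw,tilt=0):  # tool x along pack -x, y along pack y; tilt>0: +x end of pack down
    return (Ro.from_euler('z',yaw,degrees=True)*Ro.from_euler('y',tilt,degrees=True)).as_matrix()@np.diag([-1,1,-1.])
def pt(k,ax,z): x,y,a=k; a=np.radians(a);return np.array([x+ax*np.cos(a),y+ax*np.sin(a),z])
def go(s,p,R):
    A=s["ee_rot"];print("xyz",(A.T@(np.asarray(p)-s["tcp_pos"])*1000).round(1),"ang",Ro.from_matrix(A.T@R).as_rotvec().round(4))
E
python3 - <<'E'
from h import *
from station import r
s=r.sense();k=PK["L"];go(s,pt(k,.068,.124),tool(k[2]))
E
```

```text
xyz [-567.1  617.1  123.7] ang [ 0.0019 -0.0006  0.4666]
```

Call:
{"op": "move_arm", "data": {"series": [{"grip": 0,"xyz": [-300,320,20],"angular": [0,0,0]},{"grip": 0,"xyz": [-300,320,20],"angular": [0,0,0]},{"grip": 0,"xyz": [-300,320,20],"angular": [0,0,0]},{"grip": 0,"xyz": [-300,320,20],"angular": [0,0,0]},{"grip": 0,"xyz": [-300,320,20],"angular": [0,0,0]},{"grip": 0,"xyz": [-300,320,20],"angular": [0,0,0]},{"grip": 0,"xyz": [-300,320,20],"angular": [0,0,0]},{"grip": 0,"xyz": [-300,320,20],"angular": [0,0,0]},{"grip": 0,"xyz": [-300,320,20],"angular": [0,0,0]},{"grip": 0,"xyz": [-300,320,20],"angular": [0,0,0]}]}}

```text
time_s: 1.1
tcp_pos: [0.39, -0.175, 0.2274]
ee_rot: [[-0.932, -0.362, 0.0], [-0.362, 0.932, 0.001], [-0.0, 0.0, -1.0]]
wrist_force: [0.5, 0.0, 0.4]
gripper_width: 0.171
gripper_force: 0.0
```

Call:
{"op": "move_arm", "data": {"series": [{"grip": 0,"xyz": [-267,297,60],"angular": [0,0,0.467]},{"grip": 0,"xyz": [-267,297,60],"angular": [0,0,0.467]},{"grip": 0,"xyz": [-267,297,60],"angular": [0,0,0.467]},{"grip": 0,"xyz": [-267,297,60],"angular": [0,0,0.467]},{"grip": 0,"xyz": [-267,297,60],"angular": [0,0,0.467]},{"grip": 0,"xyz": [-267,297,60],"angular": [0,0,0.467]},{"grip": 0,"xyz": [-267,297,60],"angular": [0,0,0.467]},{"grip": 0,"xyz": [-267,297,60],"angular": [0,0,0.467]},{"grip": 0,"xyz": [-267,297,80],"angular": [0,0,0.467]},{"grip": 0,"xyz": [-267,297,90],"angular": [0,0,0.467]}]}}

```text
time_s: 2.1
tcp_pos: [0.5331, 0.1963, 0.1348]
ee_rot: [[-0.995, 0.101, -0.002], [0.101, 0.995, -0.001], [0.002, -0.001, -1.0]]
wrist_force: [-0.3, -0.7, 0.2]
gripper_width: 0.003
gripper_force: 0.0
```

```bash
python3 - <<'E'
from h import *
from station import r
s=r.sense();k=PK["L"];go(s,pt(k,.068,.124),tool(k[2]));print(s["time_s"],s["tcp_pos"],s["wrist_force"],s["gripper_width"],s["joints"])
E
```

```text
xyz [ 0.3 -1.3 10.8] ang [-0.0015 -0.0022  0.002 ]
2.1 [0.53312744 0.1962744  0.13481141] [-0.34457278 -0.72063075  0.18898393] 0.0033086473803076253 [ 3.65367121e+01  2.27140315e+01 -1.62695157e+01 -2.89498373e-02
 -5.11685388e+01 -1.32306394e+02]
```

Call:
{"op": "move_arm", "data": {"series": [{"grip": 0,"xyz": [0,-1,25],"angular": [0,0,0]},{"grip": 0,"xyz": [0,-1,33],"angular": [0,0,0]},{"grip": 0,"xyz": [-1,-1,38],"angular": [0,0,0]},{"grip": 0,"xyz": [-4,-1,43],"angular": [0,0,0]},{"grip": 0,"xyz": [-7,-1,48],"angular": [0,0,0]},{"grip": 0,"xyz": [-7,-1,48],"angular": [0,0,0]},{"grip": 0,"xyz": [-7,-1,48],"angular": [0,0,0]},{"grip": 0,"xyz": [-7,-1,48],"angular": [0,0,0]}]}}

```text
time_s: 2.9
tcp_pos: [0.5399, 0.1927, 0.0901]
ee_rot: [[-0.995, 0.103, 0.001], [0.103, 0.995, 0.001], [-0.001, 0.001, -1.0]]
wrist_force: [-0.3, 0.3, 0.2]
gripper_width: 0.009
gripper_force: 0.3
```

```bash
python3 - <<'E'
from h import *
from station import r
s=r.sense();c=r.capture("scene");print(s["tcp_pos"],s["wrist_force"])
cv2.imwrite("pics/press1.png",cv2.resize(c["img"][120:260,240:440],None,fx=3,fy=3)[...,::-1])
E
```

```text
[0.53991444 0.1926998  0.09012972] [-0.32369826  0.2743756   0.18089975]
```

View pics/press1.png

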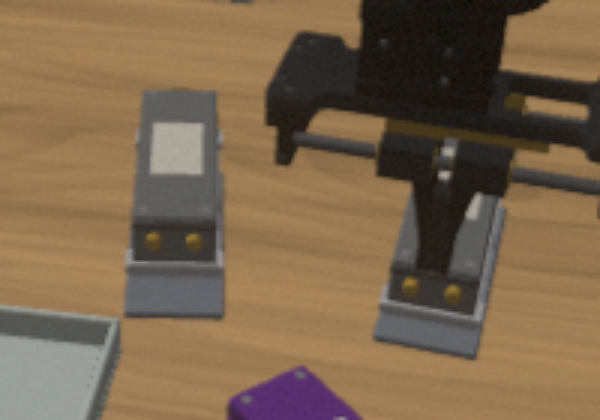

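The left pack's far end is down under the fingers, with the studs close to the stand lip, but the TCP is about 3 mm higher than planned. I'll press a little further and hold.

Call:
{"op": "move_arm", "data": {"series": [{"grip": 0,"xyz": [-1,0,3],"angular": [0,0,0]},{"grip": 0,"xyz": [-1,0,5],"angular": [0,0,0]},{"grip": 0,"xyz": [-1,0,5],"angular": [0,0,0]},{"grip": 0,"xyz": [-1,0,5],"angular": [0,0,0]},{"grip": 0,"xyz": [-1,0,5],"angular": [0,0,0]},{"grip": 0,"xyz": [-1,0,5],"angular": [0,0,0]},{"grip": 0,"xyz": [-1,0,5],"angular": [0,0,0]},{"grip": 0,"xyz": [-1,0,5],"angular": [0,0,0]},{"grip": 0,"xyz": [-1,0,5],"angular": [0,0,0]},{"grip": 0,"xyz": [-1,0,5],"angular": [0,0,0]}]}}

```text
time_s: 3.95
tcp_pos: [0.5412, 0.1928, 0.0853]
ee_rot: [[-0.995, 0.103, 0.001], [0.103, 0.995, 0.001], [-0.001, 0.001, -1.0]]
wrist_force: [0.1, -0.7, 5.6]
gripper_width: 0.008
gripper_force: 2.6
```

That reads 5.6 N, so the pack is at the stop and has been held long enough. Now I release.

Call:
{"op": "move_arm", "data": {"series": [{"grip": 0,"xyz": [4,0,-8],"angular": [0,0,0]},{"grip": 0,"xyz": [8,0,-18],"angular": [0,0,0]},{"grip": 0,"xyz": [8,0,-50],"angular": [0,0,0]},{"grip": 0,"xyz": [8,0,-60],"angular": [0,0,0]}]}}

```text
time_s: 4.35
tcp_pos: [0.5335, 0.1941, 0.1478]
ee_rot: [[-0.995, 0.102, 0.004], [0.102, 0.995, 0.002], [-0.004, 0.003, -1.0]]
wrist_force: [1.3, 0.3, -0.1]
gripper_width: 0.005
gripper_force: 0.0
```

```bash
python3 - <<'E'
from h import *
from station import r
s=r.sense();k=PK["M"];go(s,pt(k,.068,.124),tool(k[2]));print(s["tcp_pos"])
E
```

```text
xyz [ -17.3 -151.3   23.4] ang [ 0.0021  0.0044 -0.2907]
[0.5335262  0.19408599 0.14775902]
```

Call:
{"op": "move_arm", "data": {"series": [{"grip": 0,"xyz": [-17,-151,10],"angular": [0.002,0.003,-0.291]},{"grip": 0,"xyz": [-17,-151,10],"angular": [0.002,0.003,-0.291]},{"grip": 0,"xyz": [-17,-151,10],"angular": [0.002,0.003,-0.291]},{"grip": 0,"xyz": [-17,-151,10],"angular": [0.002,0.003,-0.291]},{"grip": 0,"xyz": [-17,-151,23],"angular": [0.002,0.003,-0.291]},{"grip": 0,"xyz": [-17,-151,23],"angular": [0.002,0.003,-0.291]},{"grip": 0,"xyz": [-17,-151,23],"angular": [0.002,0.003,-0.291]}]}}

```text
time_s: 5.05
tcp_pos: [0.5338, 0.0417, 0.1216]
ee_rot: [[-0.982, -0.187, -0.003], [-0.187, 0.982, -0.002], [0.004, -0.002, -1.0]]
wrist_force: [-0.3, -0.4, 0.2]
gripper_width: 0.004
gripper_force: 0.0
```

```bash
python3 - <<'E'
from h import *
from station import r
s=r.sense();k=PK["M"];go(s,pt(k,.068,.086),tool(k[2]));print(s["tcp_pos"])
c=r.capture("scene");t=r.capture("top")
a=cv2.resize(c["img"][120:260,240:440],None,fx=2,fy=2);b=cv2.resize(t["img"][195:300,140:290],None,fx=2.5,fy=2.5);b=cv2.copyMakeBorder(b,0,280-b.shape[0],0,0,0)
cv2.imwrite("pics/rel1.png",np.hstack([a,b])[...,::-1])
E
```

```text
xyz [-1.7 -0.1 35.6] ang [-0.0016 -0.0038 -0.0002]
[0.53383621 0.04171945 0.12157696]
```

View pics/rel1.png

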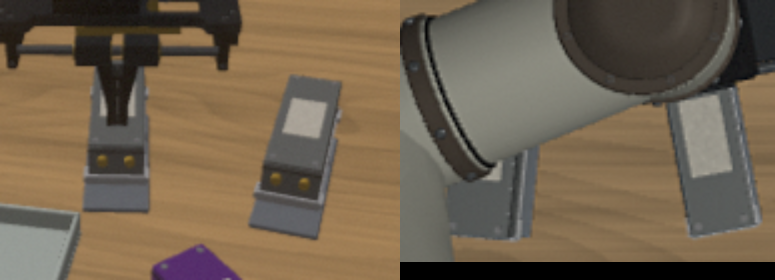

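The left pack's studs are back at about scene (377,209), the same as at the start, so it is level and sound. Next is the middle pack.

Call:
{"op": "move_arm", "data": {"series": [{"grip": 0,"xyz": [-2,0,15],"angular": [0,0,0]},{"grip": 0,"xyz": [-2,0,21],"angular": [0,0,0]},{"grip": 0,"xyz": [-3,0,26],"angular": [0,0,0]},{"grip": 0,"xyz": [-6,0,31],"angular": [0,0,0]},{"grip": 0,"xyz": [-9,0,36],"angular": [0,0,0]},{"grip": 0,"xyz": [-9,0,37],"angular": [0,0,0]},{"grip": 0,"xyz": [-9,0,37],"angular": [0,0,0]},{"grip": 0,"xyz": [-9,0,37],"angular": [0,0,0]},{"grip": 0,"xyz": [-9,0,37],"angular": [0,0,0]},{"grip": 0,"xyz": [-9,0,37],"angular": [0,0,0]}]}}

```text
time_s: 6.15
tcp_pos: [0.5431, 0.0431, 0.0854]
ee_rot: [[-0.982, -0.187, -0.002], [-0.187, 0.982, -0.002], [0.003, -0.002, -1.0]]
wrist_force: [-2.7, 0.8, 5.3]
gripper_width: 0.002
gripper_force: 2.5
```

Call:
{"op": "move_arm", "data": {"series": [{"grip": 0,"xyz": [0,0,1],"angular": [0,0,0]},{"grip": 0,"xyz": [0,0,1],"angular": [0,0,0]},{"grip": 0,"xyz": [0,0,1],"angular": [0,0,0]},{"grip": 0,"xyz": [0,0,1],"angular": [0,0,0]},{"grip": 0,"xyz": [0,0,1],"angular": [0,0,0]},{"grip": 0,"xyz": [0,0,1],"angular": [0,0,0]}]}}

```text
time_s: 6.75
tcp_pos: [0.5432, 0.0431, 0.0852]
ee_rot: [[-0.982, -0.187, -0.002], [-0.187, 0.982, -0.002], [0.002, -0.002, -1.0]]
wrist_force: [-3.1, 0.9, 9.6]
gripper_width: 0.005
gripper_force: 4.4
```

The middle pack is at the stop and has been held about 1 s. I release it and go on to the right pack.

Call:
{"op": "move_arm", "data": {"series": [{"grip": 0,"xyz": [4,0,-8],"angular": [0,0,0]},{"grip": 0,"xyz": [8,0,-18],"angular": [0,0,0]},{"grip": 0,"xyz": [8,0,-50],"angular": [0,0,0]},{"grip": 0,"xyz": [8,0,-60],"angular": [0,0,0]}]}}

```text
time_s: 7.15
tcp_pos: [0.5364, 0.0419, 0.1467]
ee_rot: [[-0.982, -0.187, 0.002], [-0.187, 0.982, -0.001], [-0.002, -0.001, -1.0]]
wrist_force: [0.2, -0.2, 0.1]
gripper_width: -0.0
gripper_force: 0.0
```

```bash
python3 - <<'E'
from h import *
from station import r
s=r.sense();k=PK["R"];go(s,pt(k,.068,.124),tool(k[2]));print(s["tcp_pos"])
E
```

```text
xyz [  51.2 -244.    23. ] ang [-0.0011  0.0023  0.3281]
[0.53644661 0.04187217 0.14671713]
```

Call:
{"op": "move_arm", "data": {"series": [{"grip": 0,"xyz": [51,-244,10],"angular": [0,0.002,0.328]},{"grip": 0,"xyz": [51,-244,10],"angular": [0,0.002,0.328]},{"grip": 0,"xyz": [51,-244,10],"angular": [0,0.002,0.328]},{"grip": 0,"xyz": [51,-244,10],"angular": [0,0.002,0.328]},{"grip": 0,"xyz": [51,-244,10],"angular": [0,0.002,0.328]},{"grip": 0,"xyz": [51,-244,10],"angular": [0,0.002,0.328]},{"grip": 0,"xyz": [51,-244,23],"angular": [0,0.002,0.328]},{"grip": 0,"xyz": [51,-244,23],"angular": [0,0.002,0.328]},{"grip": 0,"xyz": [51,-244,23],"angular": [0,0.002,0.328]}]}}

```text
time_s: 8.05
tcp_pos: [0.5301, -0.2064, 0.1204]
ee_rot: [[-0.99, 0.138, -0.007], [0.138, 0.99, -0.002], [0.006, -0.003, -1.0]]
wrist_force: [-0.3, 0.7, 0.7]
gripper_width: 0.006
gripper_force: 0.0
```

```bash
python3 - <<'E'
from h import *
from station import r
s=r.sense();k=PK["R"];go(s,pt(k,.068,.086),tool(k[2]));print(s["tcp_pos"])
c=r.capture("scene")
cv2.imwrite("pics/rel2.png",cv2.resize(c["img"][110:250,140:440],None,fx=2.5,fy=2.5)[...,::-1])
E
```

```text
xyz [-2.2 -0.7 34.4] ang [-0.0028 -0.0063  0.0014]
[ 0.53012422 -0.20636656  0.12039875]
```

View pics/rel2.png

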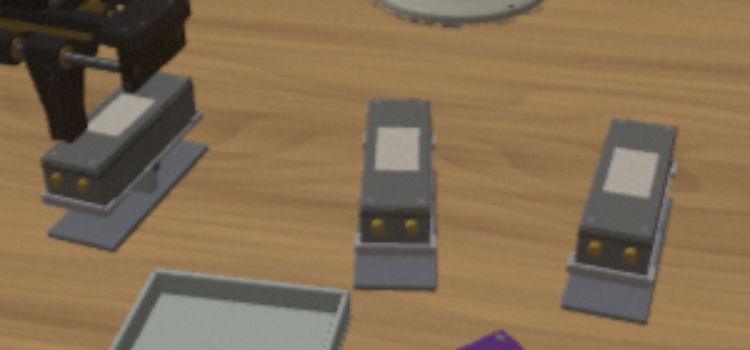

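The middle and left packs both look level, with studs at about scene (291,200) and (378,209). Now I press the right one.

Call:
{"op": "move_arm", "data": {"series": [{"grip": 0,"xyz": [-2,-1,14],"angular": [0,-0.006,0]},{"grip": 0,"xyz": [-2,-1,20],"angular": [0,-0.006,0]},{"grip": 0,"xyz": [-3,-1,25],"angular": [0,-0.006,0]},{"grip": 0,"xyz": [-6,-1,30],"angular": [0,-0.006,0]},{"grip": 0,"xyz": [-9,-1,35],"angular": [0,-0.006,0]},{"grip": 0,"xyz": [-9,-1,36],"angular": [0,-0.006,0]},{"grip": 0,"xyz": [-9,-1,36],"angular": [0,-0.006,0]},{"grip": 0,"xyz": [-9,-1,36],"angular": [0,-0.006,0]},{"grip": 0,"xyz": [-9,-1,36],"angular": [0,-0.006,0]},{"grip": 0,"xyz": [-9,-1,36],"angular": [0,-0.006,0]}]}}

```text
time_s: 9.1
tcp_pos: [0.5397, -0.2101, 0.0856]
ee_rot: [[-0.99, 0.14, 0.003], [0.139, 0.99, -0.003], [-0.003, -0.003, -1.0]]
wrist_force: [-0.0, 1.8, 4.6]
gripper_width: 0.004
gripper_force: 2.1
```

Call:
{"op": "move_arm", "data": {"series": [{"grip": 0,"xyz": [0,0,1],"angular": [0,0,0]},{"grip": 0,"xyz": [0,0,1],"angular": [0,0,0]},{"grip": 0,"xyz": [0,0,1],"angular": [0,0,0]},{"grip": 0,"xyz": [0,0,1],"angular": [0,0,0]},{"grip": 0,"xyz": [0,0,1],"angular": [0,0,0]},{"grip": 0,"xyz": [0,0,1],"angular": [0,0,0]}]}}

```text
time_s: 9.7
tcp_pos: [0.5398, -0.2101, 0.0853]
ee_rot: [[-0.99, 0.139, 0.003], [0.139, 0.99, -0.004], [-0.003, -0.003, -1.0]]
wrist_force: [-1.8, 1.8, 8.6]
gripper_width: 0.004
gripper_force: 4.0
```

Call:
{"op": "move_arm", "data": {"series": [{"grip": 0,"xyz": [4,0,-8],"angular": [0,0,0]},{"grip": 0,"xyz": [8,0,-18],"angular": [0,0,0]},{"grip": 0,"xyz": [8,0,-50],"angular": [0,0,0]},{"grip": 0,"xyz": [8,0,-100],"angular": [0,0,0]},{"grip": 0,"xyz": [-42,0,-120],"angular": [0,0,0]},{"grip": 1,"xyz": [-90,0,-120],"angular": [0,0,0]},{"grip": 1,"xyz": [-130,0,-120],"angular": [0,0,0]},{"grip": 1,"xyz": [-130,0,-120],"angular": [0,0,0]},{"grip": 1,"xyz": [-130,0,-120],"angular": [0,0,0]}]}}

```text
time_s: 10.6
tcp_pos: [0.667, -0.2277, 0.2025]
ee_rot: [[-0.99, 0.14, -0.002], [0.14, 0.99, -0.002], [0.002, -0.002, -1.0]]
wrist_force: [-0.9, 0.2, -0.5]
gripper_width: 0.287
gripper_force: 0.0
```

```bash
python3 - <<'E'
from h import *
from station import r
s=r.sense();print(s["tcp_pos"],s["gripper_width"])
c=r.capture("scene");t=r.capture("top");np.savez("pics/s3.npz",**c);np.savez("pics/t3.npz",**t)
a=cv2.resize(c["img"][110:250,140:440],None,fx=2.5,fy=2.5)
o=cv2.resize(np.load("pics/scene0.npz")["img"][110:250,140:440],None,fx=2.5,fy=2.5)
cv2.imwrite("pics/rel3.png",np.vstack([o[:300],a[:300]])[...,::-1])
E
```

```text
[ 0.66704098 -0.22774706  0.20254715] 0.286925157179884
```

View pics/rel3.png

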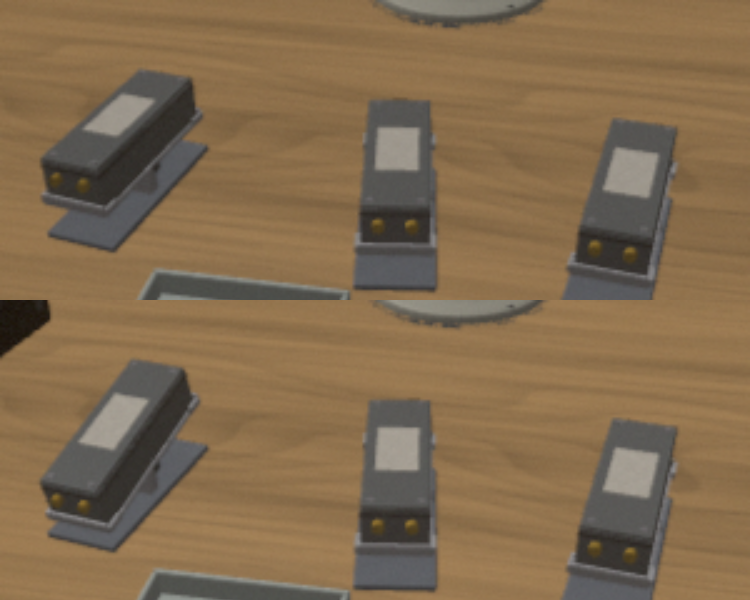

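The right pack stays tipped with its far (+x) end down, studs in the lower half at about (56,500) and (83,507). The other two match their starting images, so the right pack is the bad one. I'll align the tool with its 12° tilt.

```bash
python3 - <<'E'
from h import *
from station import r
s=r.sense();k=PK["R"];R=tool(k[2],12);up=-R[:,2]
ctr=pt(k,0,.034)+.021*up;print(ctr)
go(s,ctr+.08*up,R)
# check by label in top view
t=dict(np.load("pics/t3.npz"));rc,a=label(t,(364,215,396,275));top=ctr+.019*up
print(rc,a,proj(t,top))
E
```

```text
[ 0.46892365 -0.19860765  0.0545411 ]
xyz [182.9   1.5  71.4] ang [-0.0026  0.2095 -0.0011]
((379.5, 246.5), (31.0, 15.0), 90.0) 445 [[378.93187337 246.4643253 ]]
```

Call:
{"op": "move_arm", "data": {"series": [{"grip": 1,"xyz": [183,1.5,30],"angular": [-0.003,0.21,0]},{"grip": 1,"xyz": [183,1.5,30],"angular": [-0.003,0.21,0]},{"grip": 1,"xyz": [183,1.5,30],"angular": [-0.003,0.21,0]},{"grip": 1,"xyz": [183,1.5,30],"angular": [-0.003,0.21,0]},{"grip": 1,"xyz": [183,1.5,50],"angular": [-0.003,0.21,0]},{"grip": 1,"xyz": [183,1.5,71],"angular": [-0.003,0.21,0]},{"grip": 1,"xyz": [183,1.5,71],"angular": [-0.003,0.21,0]},{"grip": 1,"xyz": [183,1.5,71],"angular": [-0.003,0.21,0]}]}}

```text
time_s: 11.5
tcp_pos: [0.4862, -0.2011, 0.134]
ee_rot: [[-0.969, 0.14, -0.205], [0.137, 0.99, 0.029], [0.207, -0.0, -0.978]]
wrist_force: [0.2, 0.2, 0.2]
gripper_width: 0.989
gripper_force: 0.0
```

```bash
python3 - <<'E'
from h import *
from station import r
s=r.sense();k=PK["R"];R=tool(k[2],12);up=-R[:,2]
ctr=pt(k,0,.034)+.021*up;go(s,ctr+.010*up,R);print(s["tcp_pos"],s["gripper_width"],s["joints"])
w=r.capture("wrist");cv2.imwrite("pics/w1.png",w["img"][...,::-1])
E
```

```text
xyz [ 0.7  0.1 71.3] ang [-0.0001  0.0013 -0.0006]
[ 0.48619611 -0.20110484  0.13397785] 0.9890461866726044 [ -5.12036626  24.34295192 -14.48837529  -0.65739294 -63.07875445
 -92.55579946]
```

View pics/w1.png

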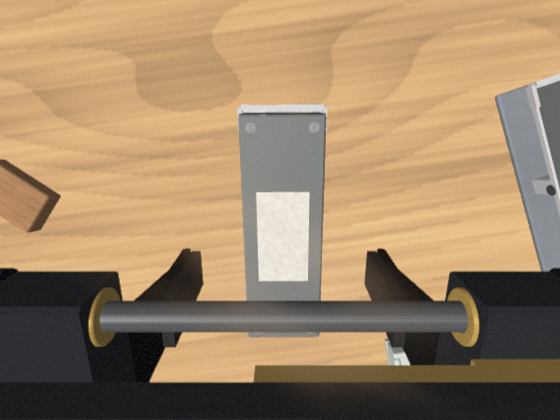

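The wrist view shows the pack straight and centred between the open fingers, spanning columns 240–327. I descend and close.

Call:
{"op": "move_arm", "data": {"series": [{"grip": 1,"xyz": [0.5,0,25],"angular": [0,0,0]},{"grip": 1,"xyz": [0.5,0,45],"angular": [0,0,0]},{"grip": 1,"xyz": [0.5,0,60],"angular": [0,0,0]},{"grip": 1,"xyz": [0.5,0,70],"angular": [0,0,0]},{"grip": 1,"xyz": [0.5,0,71],"angular": [0,0,0]},{"grip": 0.7,"xyz": [0.5,0,71],"angular": [0,0,0]},{"grip": 0.6,"xyz": [0.5,0,71],"angular": [0,0,0]},{"grip": 0.5,"xyz": [0.5,0,71],"angular": [0,0,0]},{"grip": 0.4,"xyz": [0.5,0,71],"angular": [0,0,0]},{"grip": 0.4,"xyz": [0.5,0,71],"angular": [0,0,0]}]}}

```text
time_s: 12.55
tcp_pos: [0.4719, -0.1989, 0.0639]
ee_rot: [[-0.969, 0.14, -0.204], [0.137, 0.99, 0.029], [0.206, 0.0, -0.978]]
wrist_force: [0.6, -0.0, 0.3]
gripper_width: 0.634
gripper_force: 0.0
```

Call:
{"op": "move_arm", "data": {"series": [{"grip": 0.3,"xyz": [0,0,0],"angular": [0,0,0]},{"grip": 0.3,"xyz": [0,0,0],"angular": [0,0,0]},{"grip": 0.3,"xyz": [0,0,0],"angular": [0,0,0]}]}}

```text
time_s: 12.85
tcp_pos: [0.4718, -0.1989, 0.0638]
ee_rot: [[-0.969, 0.14, -0.205], [0.137, 0.99, 0.029], [0.207, 0.0, -0.978]]
wrist_force: [0.4, -0.5, 1.3]
gripper_width: 0.572
gripper_force: 30.0
```

Gripped at 49.8 mm and 30 N. I lift it.

Call:
{"op": "move_arm", "data": {"series": [{"grip": 0.3,"xyz": [0,0,-5],"angular": [0,0,0]},{"grip": 0.3,"xyz": [0,0,-15],"angular": [0,0,0]},{"grip": 0.3,"xyz": [0,0,-30],"angular": [0,0,0]},{"grip": 0.3,"xyz": [0,0,-50],"angular": [0,0,0]},{"grip": 0.3,"xyz": [0,0,-70],"angular": [0,0,0]},{"grip": 0.3,"xyz": [0,0,-90],"angular": [0,0,0]},{"grip": 0.3,"xyz": [0,0,-100],"angular": [0,0,0]},{"grip": 0.3,"xyz": [0,0,-100],"angular": [0,0,0]}]}}

```text
time_s: 13.65
tcp_pos: [0.4931, -0.2018, 0.1629]
ee_rot: [[-0.969, 0.14, -0.202], [0.137, 0.99, 0.029], [0.204, 0.0, -0.979]]
wrist_force: [-0.3, 0.1, -2.9]
gripper_width: 0.575
gripper_force: 30.0
```

```bash
python3 - <<'E'
from h import *
from station import r
s=r.sense();R=tool(TR[2]);go(s,[TR[0],TR[1],.165],R);print(s["gripper_force"],s["wrist_force"],s["gripper_width"])
t=r.capture("top");np.savez("pics/t4.npz",**t)
E
```

```text
xyz [-166.7  177.5  -36.8] ang [ 0.0174 -0.2046 -0.166 ]
29.99765387736261 [-0.33997062  0.07680175 -2.91298317] 0.574904091272054
```

Call:
{"op": "move_arm", "data": {"series": [{"grip": 0.3,"xyz": [-10,10,-4],"angular": [0.001,-0.02,-0.01]},{"grip": 0.3,"xyz": [-25,27,-8],"angular": [0.003,-0.04,-0.03]},{"grip": 0.3,"xyz": [-45,48,-12],"angular": [0.005,-0.065,-0.05]},{"grip": 0.3,"xyz": [-66,70,-16],"angular": [0.007,-0.09,-0.07]},{"grip": 0.3,"xyz": [-87,93,-20],"angular": [0.009,-0.115,-0.09]},{"grip": 0.3,"xyz": [-108,115,-24],"angular": [0.011,-0.14,-0.11]},{"grip": 0.3,"xyz": [-129,137,-29],"angular": [0.014,-0.165,-0.13]},{"grip": 0.3,"xyz": [-149,159,-33],"angular": [0.016,-0.185,-0.15]},{"grip": 0.3,"xyz": [-162,172,-36],"angular": [0.017,-0.2,-0.16]},{"grip": 0.3,"xyz": [-167,177,-37],"angular": [0.017,-0.204,-0.166]}]}}

```text
time_s: 14.7
tcp_pos: [0.6874, -0.0482, 0.162]
ee_rot: [[-1.0, -0.029, -0.005], [-0.029, 1.0, 0.001], [0.005, 0.001, -1.0]]
wrist_force: [-0.4, 0.4, -2.4]
gripper_width: 0.573
gripper_force: 30.0
```

```bash
python3 - <<'E'
from h import *
from station import r
s=r.sense();R=tool(TR[2]);go(s,[TR[0],TR[1],.034],R);print(s["gripper_force"],s["tcp_pos"])
w=r.capture("scene");cv2.imwrite("pics/s4.png",w["img"][...,::-1])
E
```

```text
xyz [ -0.2  -1.9 128. ] ang [ 0.0009 -0.0046  0.0028]
29.997657146304846 [ 0.68736565 -0.04818781  0.16197838]
```

View pics/s4.png

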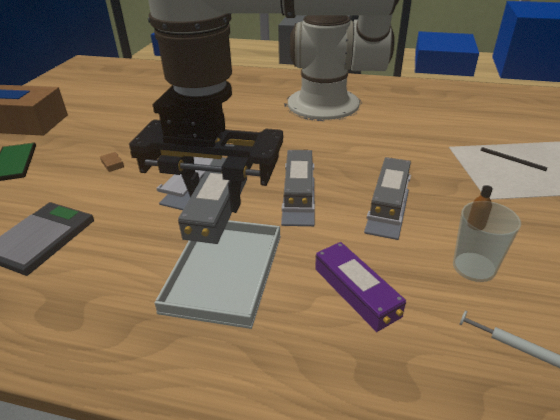

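The pack hangs level above the tray, studs at about scene (195,232). I lower it, slowly at the end.

Call:
{"op": "move_arm", "data": {"series": [{"grip": 0.3,"xyz": [0,-1,15],"angular": [0,-0.005,0]},{"grip": 0.3,"xyz": [0,-2,40],"angular": [0,-0.005,0]},{"grip": 0.3,"xyz": [0,-2,65],"angular": [0,-0.005,0]},{"grip": 0.3,"xyz": [0,-2,90],"angular": [0,-0.005,0]},{"grip": 0.3,"xyz": [0,-2,108],"angular": [0,-0.005,0]},{"grip": 0.3,"xyz": [0,-2,118],"angular": [0,-0.005,0]},{"grip": 0.3,"xyz": [0,-2,121],"angular": [0,-0.005,0]},{"grip": 0.3,"xyz": [0,-2,123],"angular": [0,-0.005,0]},{"grip": 0.3,"xyz": [0,-2,124],"angular": [0,-0.005,0]},{"grip": 0.3,"xyz": [0,-2,124],"angular": [0,-0.005,0]}]}}

```text
time_s: 15.75
tcp_pos: [0.6864, -0.0524, 0.0401]
ee_rot: [[-1.0, -0.026, 0.003], [-0.026, 1.0, 0.001], [-0.003, 0.001, -1.0]]
wrist_force: [-0.1, 1.2, -1.9]
gripper_width: 0.575
gripper_force: 30.0
```

Call:
{"op": "move_arm", "data": {"series": [{"grip": 0.3,"xyz": [0,0,1],"angular": [0,0,0]},{"grip": 0.3,"xyz": [0,0,2],"angular": [0,0,0]},{"grip": 0.3,"xyz": [0,0,3],"angular": [0,0,0]},{"grip": 0.3,"xyz": [0,0,3],"angular": [0,0,0]}]}}

```text
time_s: 16.15
tcp_pos: [0.686, -0.0523, 0.0364]
ee_rot: [[-1.0, -0.026, 0.001], [-0.026, 1.0, 0.001], [-0.001, 0.001, -1.0]]
wrist_force: [-0.2, 0.8, -1.3]
gripper_width: 0.574
gripper_force: 30.0
```

Call:
{"op": "move_arm", "data": {"series": [{"grip": 0.3,"xyz": [0,0,1],"angular": [0,0,0]},{"grip": 0.3,"xyz": [0,0,2],"angular": [0,0,0]},{"grip": 0.3,"xyz": [0,0,2.5],"angular": [0,0,0]},{"grip": 0.3,"xyz": [0,0,2.5],"angular": [0,0,0]},{"grip": 0.3,"xyz": [0,0,2.5],"angular": [0,0,0]}]}}

```text
time_s: 16.65
tcp_pos: [0.6858, -0.0524, 0.034]
ee_rot: [[-1.0, -0.026, 0.001], [-0.026, 1.0, 0.001], [-0.001, 0.001, -1.0]]
wrist_force: [-4.1, 0.5, 5.5]
gripper_width: 0.573
gripper_force: 30.0
```

The reading rose to 5.5 N, so the pack is on the floor. I open the fingers and retreat.

Call:
{"op": "move_arm", "data": {"series": [{"grip": 0.62,"xyz": [0,0,0],"angular": [0,0,0]},{"grip": 0.7,"xyz": [0,0,0],"angular": [0,0,0]},{"grip": 0.8,"xyz": [0,0,0],"angular": [0,0,0]},{"grip": 0.8,"xyz": [0,0,0],"angular": [0,0,0]},{"grip": 0.8,"xyz": [0,0,0],"angular": [0,0,0]}]}}

```text
time_s: 17.15
tcp_pos: [0.686, -0.0524, 0.0333]
ee_rot: [[-1.0, -0.026, 0.001], [-0.026, 1.0, 0.001], [-0.001, 0.001, -1.0]]
wrist_force: [-0.3, -0.1, 1.0]
gripper_width: 0.789
gripper_force: 0.0
```

Call:
{"op": "move_arm", "data": {"series": [{"grip": 0.8,"xyz": [0,0,-10],"angular": [0,0,0]},{"grip": 0.8,"xyz": [0,0,-30],"angular": [0,0,0]},{"grip": 0.8,"xyz": [0,0,-60],"angular": [0,0,0]},{"grip": 0.8,"xyz": [0,0,-100],"angular": [0,0,0]},{"grip": 0.8,"xyz": [0,0,-150],"angular": [0,0,0]},{"grip": 0.8,"xyz": [0,-50,-170],"angular": [0,0,0]},{"grip": 0.8,"xyz": [0,-100,-170],"angular": [0,0,0]},{"grip": 0.8,"xyz": [0,-150,-170],"angular": [0,0,0]},{"grip": 0.8,"xyz": [0,-200,-170],"angular": [0,0,0]},{"grip": 0.8,"xyz": [0,-200,-170],"angular": [0,0,0]}]}}

```text
time_s: 18.15
tcp_pos: [0.69, -0.2584, 0.2038]
ee_rot: [[-1.0, -0.02, 0.002], [-0.02, 1.0, -0.0], [-0.002, -0.0, -1.0]]
wrist_force: [-0.4, 1.1, -0.3]
gripper_width: 0.798
gripper_force: 0.0
```

```bash
python3 - <<'E'
from h import *
from station import r
s=r.sense();print(s["time_s"],s["tcp_pos"],s["wrist_force"])
a=r.capture("scene")["img"];b=r.capture("top");o=np.load("pics/top0.npz")
for n,bx in dict(left=(160,228,190,275),mid=(245,228,278,272)).items(): print(n,label(dict(o),bx),label(b,bx))
cv2.imwrite("pics/end.png",np.hstack([a[110:330,140:440],b["img"][90:310,140:390]])[...,::-1])
E
```

```text
18.15 [ 0.68995331 -0.258383    0.20380573] [-0.39793978  1.14998719 -0.29233859]
left (((173.13938903808594, 250.95838928222656), (15.627086639404297, 30.375391006469727), 6.581944942474365), np.int32(471)) (((173.14932250976562, 250.83151245117188), (15.859745025634766, 30.410932540893555), 6.009006023406982), np.int32(483))
mid (((261.6562194824219, 248.9122772216797), (30.21558380126953, 15.749871253967285), 79.11447143554688), np.int32(473)) (((261.5377502441406, 248.86795043945312), (30.407608032226562, 16.094532012939453), 79.3803482055664), np.int32(487))
```

View pics/end.png

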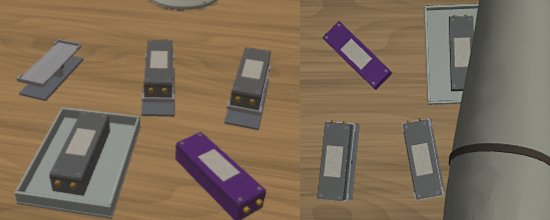

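The bad pack lies flat in the tray, with its label at about (82,142) in the left half of the picture. The left and middle packs are level, and their labels have moved by 0.2 pixels at most. The arm is clear, so I hand it in.

```bash
python3 -c "
from station import r
print(r.finish_job())"
```

```text
the job is handed in; nothing more can be done
None
```

The right pack had the loose cell: it now lies flat in the white tray, the left and middle packs are level on their stands, and I handed the job in at about 18 s; the hand-in call returned no verdict.

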